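# Park the food box in the counter corner

### The arm

A 7-joint arm with a two-finger parallel gripper is mounted at the origin on the work surface. World frame = base frame: x ahead of the robot, y to its left, z up, the work surface at z = 0. Lengths are in m, angles in rad, forces in N, time in s.
With the tool pointing down it reaches from about 0.4 to 0.925 m from the base axis. Payload 4.1 kg.
Tool frame: the origin (TCP) lies between the finger pads; the fingertips stand ahead of it and the grasp point (between the pads) lies 2 mm behind it (tip_extent is the z of the fingertips in the tool frame, in m); z points along the fingers, y is the line along which they close (so a half turn about z gives the same grasp; the last joint's range is limited). The gripper opens to 85 mm and grips with 20 to 120 N. Pads are 22 mm wide; open, the fingers measure 114 mm over their backs; the gripper's body (76 mm by 85 mm) begins 54 mm behind the grasp point. The pads swing forward as they close: fully open they stand 13 mm farther back than shut.
Start: joints at [1.085, 0.398, 0.045, 1.537, -0.019, 1.207, -0.051], TCP at [0.245, -0.602, 0.248] pointing down, gripper open.
Joint ranges: [-2.82, 2.82], [-0.49, 2.23], [-1.37, 1.46], [0, 2.46], [-1.36, 4.5], [0.23, 2], [-2.94, 2.94]. Speed limits (rad/s): [2.57, 2.57, 3.14, 3.14, 3.14, 3.14, 3.14].

### API

Orientations are given as a rotation vector (axis times angle).
In Python, from bench import * gives the robot as it stands.
- The arm moves only by the tool apply_moves, never from a script. Its argument "moves" is a list of rows, each an object with "translation": the shift along the tool's x, y, z in cm, a list of three; "twist": the turn about the tool's z in degrees; "grip": the finger opening in cm, from 0 to 8.54. In form: [{"translation": [dx, dy, dz], "twist": twist, "grip": grip}, ...]. A call has exactly 5 rows; each row is the pose to reach, as a shift and turn from the pose commanded when the call began, along the tool's axes at that moment; what a row does not reach only later rows make up. A row lasts 1/12 s, in which the tool goes at most 41.7 mm and 7.16 degrees, less where a joint would pass 70% of its speed; a pose out of reach is approached as far as the arm can. A call with a gripper value outside its range is refused whole. The fingers move at their own pace and stop on an object; "grip_force" is the grip in N (left out, the last holds). Time passes only in rows, so rows that repeat a pose let the fingers close, or fill a call up. It gives the time, the measured TCP pose, the force, the opening and the grip force at its end, in the units of the state.
- read_state(): the state, without advancing time (a new reading comes with each control period).
- read_camera(name): name is "scene" or "top" or "wrist"; returns the picture (384x512x3 uint8, red, green, blue); there is no depth.
- get_calibration(name): a dict with "fov_y" (degrees; the focal length in pixels is half the picture's height over the tangent of half this angle, whatever the lens; pixels are square), "cx", "cy" (the principal point, pixels), "R" (3x3) and "t" (3): a world point X has camera coordinates R X + t. Camera axes: x right, y down, z forward; pixel columns grow to the right and rows downward; lengths in m; the calibration is good to about 2 mm. A picture is of the moment at which its call begins: read the wrist's pose just before it. get_calibration takes no time and is no camera call; for the wrist camera it gives the pose at the moment of the call.
- job_done(): hands the job in; it is judged then, once.
The state is a dict: "t": time; "joints": joint angles; "qvel": joint speeds; "joint_efforts": joint torques, N m; "tcp_pos": TCP position; "eef_rot": TCP orientation; "force": force on the tool from outside, world axes, zero at the start; "torque": the same for the moment, N m; "gripper_width": finger opening in m; "grasp_force": force on a finger pad.
Only numpy, scipy, OpenCV 4.12 (cv2) and the standard library are available. Lean on these libraries where they do the work, as an engineer would, in place of code of your own. Each camera call takes 0.05 s, during which the arm holds its last target. There are 200 camera calls.

### The job

Gently push the green food box along the worktop, without lifting or tipping it, into the corner of the L-shaped steel upstand: one long side flush against the long back rail and one short end flush against the side rail. Leave it there and do not disturb the mug, the tumbler or the bowl.

Things in the scene. Friction and masses are not known exactly. Their poses are not given: they have to be found in the camera images.
- foodbox: Closed food box, green with white lid, 110 mm along its x, 150 mm along its y, 70 mm high, flat sides, 0.35 to 0.7 kg, loose on the worktop, too wide to grasp. Slides with a drag of 2 to 12 N; push about 30 mm above the worktop. Origin: centre of the underside, z up. Half-turn symmetric; starts with its x axis within 0.35 rad of the corner's x axis.
- corner: Fixed L-shaped steel upstand, rails 10 mm thick, 30 mm high. Origin: on the worktop at the inner corner, z up. Back rail: inner face x = 0, runs 340 mm towards -y. Side rail: inner face y = 0, runs 200 mm towards -x. The box belongs on the -x, -y side, its x axis parallel to the corner's.
- spot (a point): Point on the worktop, in the corner's frame at x = -55 mm, y = -75 mm: where the centre of the box stands when flush with both rails. A dark mat (1 mm, look only) lies there.
- mug: Blue mug, 80 mm across, 90 mm high, handle on its +y side (reaching about 35 mm further out); bystander, loose. Origin: centre of the underside.
- tumbler: Orange tumbler, 68 mm across, 95 mm high; bystander, loose. Origin: centre of the underside.
- bowl: White bowl, 130 mm across, 55 mm high, behind the back rail (its far side from the robot); bystander, loose. Origin: centre of the underside.

How it is judged:
By the outcome, as a careful person would: the job done as asked, in the order asked, and still so for the second after the job is handed in, with the robot touching nothing.
It also fails if it takes over 45 s, if anything falls off the work surface, if the arm or the gripper's body presses on something with over 40 N, if the wrist force passes 120 N, or if a joint passes its speed limit or range.

## Working session

There is one attempt and no reset: what is moved stays moved. The work goes in short steps, Python scripts to look and compute and a tool call to move; the robot and the scene stay as the last step left them, time stands still between calls to the robot, and variables do not carry over. Pictures are saved under pics/ and viewed, at most 10 in all, crops included, and the job is handed in when it is done.

Besides the shell and the picture viewer there is one more tool, called after ">>>" as name(argument=value, ...) on one line, values as JSON. apply_moves: Moves the arm, as the interface text tells. Its arguments: {"type":"object","properties":{"moves":{"type":"array"},"grip_force":{"type":"number"}},"required":["moves"]}

```bash
mkdir -p pics
python3 - <<'E'
from bench import *
import cv2,numpy as np
s=read_state();print({k:np.round(v,3) for k,v in s.items()})
for n in("top","scene"):
    im=read_camera(n);cv2.imwrite(f"pics/{n}0.png",im[:,:,::-1])
    c=get_calibration(n);print(n,c)
E
```

```text
{'t': np.float64(0.0), 'joints': array([ 1.085,  0.399,  0.045,  1.538, -0.019,  1.207, -0.051]), 'qvel': array([ 0.   ,  0.001,  0.   , -0.001,  0.001, -0.   ,  0.001]), 'joint_efforts': array([ 0.0000e+00, -4.7513e+01,  1.3650e+00, -2.5422e+01,  1.2000e-02,
        1.0000e-02,  0.0000e+00]), 'tcp_pos': array([ 0.245, -0.601,  0.247]), 'eef_rot': array([-3.081e+00, -6.040e-01,  1.000e-03]), 'force': array([-0.215, -0.009,  0.402]), 'torque': array([-0.033,  0.109,  0.009]), 'grasp_force': np.float64(0.0), 'gripper_width': np.float64(0.085)}
top {'fov_y': 46.806596936339524, 'cx': 260.2983111363477, 'cy': 188.7650372272124, 'R': array([[-0.01819976, -0.99976723, -0.01158647],
       [-0.98735834,  0.01979641, -0.15726285],
       [ 0.15745561,  0.00857785, -0.98748881]]), 't': array([-0.0151756 ,  0.64781855,  1.04477609])}
scene {'fov_y': 46.168015257314586, 'cx': 257.25696973853366, 'cy': 192.19538221913695, 'R': array([[-0.19064068,  0.98165479, -0.00316233],
       [ 0.85826648,  0.1651129 , -0.48591808],
       [-0.47648167, -0.09534987, -0.87399864]]), 't': array([ 0.1436001 , -0.51226386,  1.66447143])}
```

View pics/top0.png

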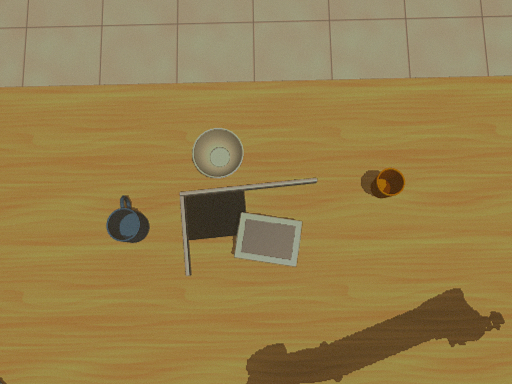

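View pics/scene0.png

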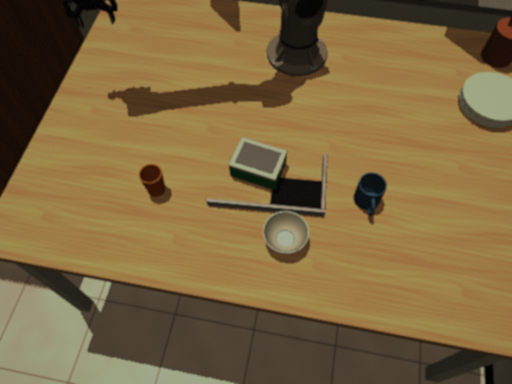

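The top view shows the corner at about (181,193), with the back rail running to (317,180) and the side rail to (188,274). The box lid is at (268,240), the mug at (125,224), the bowl at (218,153) and the tumbler at (390,182). Next I'll measure with masks.

```bash
cat > h.py <<'E'
from bench import *
import cv2,numpy as np
def ray(n,px,z,c=None):
    c=c or get_calibration(n);f=192/np.tan(np.radians(c['fov_y']/2))
    px=np.atleast_2d(px).astype(float)
    d=np.c_[(px[:,0]-c['cx'])/f,(px[:,1]-c['cy'])/f,np.ones(len(px))]@c['R']
    o=-c['R'].T@c['t'];return (o+d*((z-o[2])/d[:,2])[:,None])[:,:2]
E
python3 - <<'E'
from h import *
im=cv2.imread("pics/top0.png");hsv=cv2.cvtColor(im,cv2.COLOR_BGR2HSV)
for p in [(270,240),(239,225),(250,180),(185,240),(210,215),(290,200),(299,245),(184,240),(186,240)]:print(p,hsv[p[1],p[0]])
crop=im[165:285,170:325];cv2.imwrite("pics/crop0.png",cv2.resize(crop,None,fx=5,fy=5,interpolation=cv2.INTER_CUBIC)[:600,:775])
E
```

```text
(270, 240) [ 18  57 125]
(239, 225) [ 24  57 144]
(250, 180) [ 21 145 158]
(185, 240) [ 25  36 157]
(210, 215) [27 93 52]
(290, 200) [ 18 159 159]
(299, 245) [ 27  74 131]
(184, 240) [ 20  55 158]
(186, 240) [ 27  38 149]
```

View pics/crop0.png

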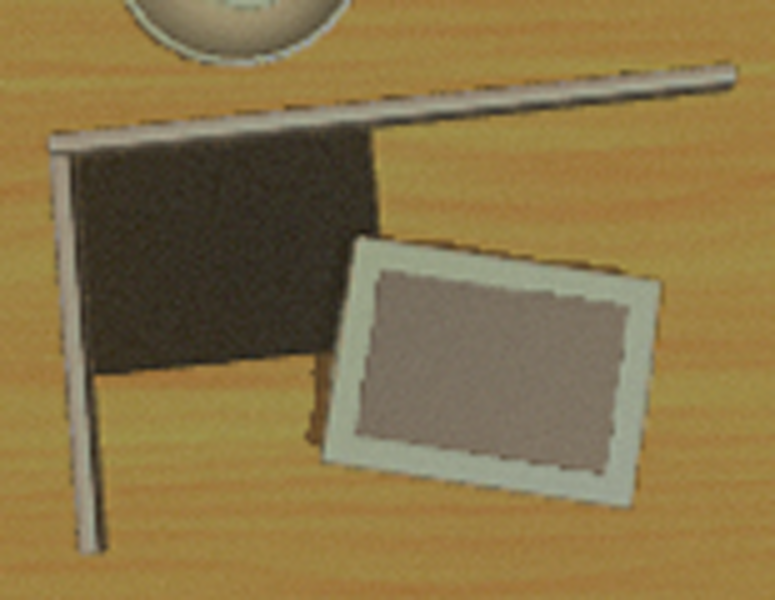

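The enlarged crop shows the lid as a clean light quad, at about (71,48), (131,57), (126,101) and (65,92) in crop pixels. Both rails show as light strips, with the dark mat in the corner.

```bash
cat >> h.py <<'E'
def measure(im,names=False):
    """corner origin+yaw, box centre+yaw (world), from the top picture (RGB)"""
    hsv=cv2.cvtColor(im,cv2.COLOR_RGB2HSV)
    m=((hsv[...,1]<100)&(hsv[...,2]>95)).astype(np.uint8);m[:165]=0;m[285:]=0;m[:,:172]=0;m[:,325:]=0
    return m
def boxpose(m,z=0.07):
    mm=cv2.morphologyEx(m,cv2.MORPH_OPEN,np.ones((7,7),np.uint8))
    c=max(cv2.findContours(mm,cv2.RETR_EXTERNAL,cv2.CHAIN_APPROX_NONE)[0],key=cv2.contourArea)[:,0]
    w=ray("top",c,z)
    (cx,cy),(a,b),ang=cv2.minAreaRect((w*1000).astype(np.float32))
    if a>b: a,b,ang=b,a,ang-90   # a along box x
    ang=(ang+90)%180-90
    return cx/1000,cy/1000,a,b,ang
E
python3 - <<'E'
from h import *
im=cv2.imread("pics/top0.png")[:,:,::-1].copy();m=measure(im)
print("box",np.round(boxpose(m),3))
yy,xx=np.nonzero(m);P=np.c_[xx,yy]
# back rail: pixels near line (181,193)-(317,180)
d=yy-(193-13/136*(xx-181));B=P[(abs(d)<6)&(xx>190)&(yy<205)]
d2=xx-(182+6/80*(yy-193));S=P[(abs(d2)<6)&(yy>203)]
for n,Q,ax in(("back",B,0),("side",S,1)):
    w=ray("top",Q,0.03);vx,vy,x0,y0=cv2.fitLine(w.astype(np.float32),cv2.DIST_HUBER,0,.01,.01).ravel()
    u=np.array([vx,vy]);t=(w-[x0,y0])@u;e=(w-[x0,y0])@[-vy,vx]
    print(n,len(Q),vx,vy,x0,y0,"ends",[x0,y0]+u*t.min(),[x0,y0]+u*t.max(),"width",np.ptp(e),np.degrees(np.arctan2(vy,vx)))
print("handpicked corner mid",ray("top",[(182.2,193.7),(317,180),(188.3,274.5)],0.03))
print("mat inner corner",ray("top",[(170+75/5,165+150/5),(170+371/5,165+125/5),(170+97/5,165+375/5)],0.0))
hsv=cv2.cvtColor(im,cv2.COLOR_RGB2HSV)
print("mug",ray("top",[(125,224)],.09),"bowl",ray("top",[(218,153)],.055),"tumbler",ray("top",[(390,182)],.095))
E
```

```text
box [ 5.23000e-01 -4.40000e-02  1.09437e+02  1.51541e+02 -9.67400e+00]
back 529 0.08516944 -0.9963665 0.6584252 -0.009687995 ends [0.64496889 0.1477326 ] [ 0.67202529 -0.16879039] width 0.010965719395844245 -85.11423
side 282 0.99639386 0.08484839 0.5274702 0.16271232 ends [0.44022206 0.15528267] [0.61649642 0.17029339] width 0.00967298031233959 4.8673067
handpicked corner mid [[ 0.64214201  0.16960259]
 [ 0.67030678 -0.1708191 ]
 [ 0.44181932  0.15273248]]
mat inner corner [[0.64314565 0.16792958]
 [0.65316937 0.01459068]
 [0.52715929 0.15572088]]
mug [[0.56341696 0.29295925]] bowl [[0.73931758 0.07635126]] tumbler [[ 0.65048338 -0.3353349 ]]
```

```bash
cat >> h.py <<'E'
from scipy.spatial.transform import Rotation as Ro
O=np.array([.6383,.1672]);YAW=np.radians(4.88);C=np.array([[np.cos(YAW),-np.sin(YAW)],[np.sin(YAW),np.cos(YAW)]])
def tocorner(p): return (np.asarray(p)-O)@C
def go(x,y,z,yaw):
    """tool-axis shift (cm) and twist (deg) to a pose in the corner frame"""
    s=read_state();R=Ro.from_rotvec(s['eef_rot']).as_matrix();p=s['tcp_pos']
    g=np.r_[O+C@[x,y],z]
    cur=np.degrees(np.arctan2(R[1,0],R[0,0])-YAW)
    tw=(cur-yaw+180)%360-180
    print("t",round(s['t'],2),"at",np.round(tocorner(p[:2])*1000,1),round(p[2]*1000,1),"yaw",round(cur,2),"F",np.round(s['force'],1),"-> shift",np.round(R.T@(g-p)*100,2),"twist",round(tw,1))
    print("corner X,Y in tool axes",np.round(R[:2].T@C,3).tolist())
E
python3 - <<'E'
from h import *
import bench
print([ (k,getattr(bench,k)) for k in dir(bench) if 'tip' in k.lower()], np.round(Ro.from_rotvec(read_state()['eef_rot']).as_matrix(),3).tolist())
m=measure(cv2.imread("pics/top0.png")[:,:,::-1].copy());b=boxpose(m);print(tocorner(b[:2]))
go(-.235,-.2,.2,0);go(-.235,-.2,.03,0)
E
```

```text
[('tip_extent', 0.017)] [[0.926, 0.377, -0.001], [0.377, -0.926, 0.002], [-0.0, -0.002, -1.0]]
[-0.13254342 -0.20051931]
t 0.1 at [-457.3 -732.4] 247.3 yaw 17.29 F [-0.3 -0.5  0.1] -> shift [ 37.04 -44.22   4.81] twist 17.3
corner X,Y in tool axes [[0.955, 0.297], [0.297, -0.955], [-0.001, 0.002]]
t 0.1 at [-457.3 -732.4] 247.3 yaw 17.29 F [-0.3 -0.5  0.1] -> shift [ 37.05 -44.19  21.81] twist 17.3
corner X,Y in tool axes [[0.955, 0.297], [0.297, -0.955], [-0.001, 0.002]]
```

>>> apply_moves(moves=[{"translation":[2.6,-3.1,0.3],"twist":2,"grip":6},{"translation":[5.2,-6.2,0.6],"twist":5,"grip":6},{"translation":[7.8,-9.3,1],"twist":9,"grip":6},{"translation":[10.4,-12.4,1.3],"twist":13,"grip":6},{"translation":[13,-15.5,1.6],"twist":17.3,"grip":6}])

```text
t: 0.52
tcp_pos: [0.3071, -0.4072, 0.2317]
eef_rot: [-3.138, -0.127, 0.001]
force: [0.8, 1.2, 0.3]
gripper_width: 0.06
grasp_force: 0.0
```

Run:
```python
from h import *
go(-.235,-.2,.2,0)
```

```text
t 0.52 at [-378.8 -544.2] 231.7 yaw -0.24 F [0.8 1.2 0.3] -> shift [ 14.24 -34.48   3.18] twist -0.2
corner X,Y in tool axes [[1.0, -0.004], [-0.004, -1.0], [-0.0, 0.001]]
```

>>> apply_moves(moves=[{"translation":[1.4,-3.4,0.3],"twist":0,"grip":6},{"translation":[2.8,-6.9,0.6],"twist":0,"grip":6},{"translation":[4.2,-10.4,0.9],"twist":0,"grip":6},{"translation":[5.7,-13.8,1.2],"twist":-0.2,"grip":6},{"translation":[7.1,-17.2,1.6],"twist":-0.2,"grip":6}])

```text
t: 0.93
tcp_pos: [0.3634, -0.2301, 0.2162]
eef_rot: [3.138, 0.139, 0.0]
force: [0.2, 1.0, -0.1]
gripper_width: 0.06
grasp_force: 0.0
```

>>> apply_moves(moves=[{"translation":[1.4,-3.4,0.3],"twist":0,"grip":6},{"translation":[2.8,-6.9,0.6],"twist":0,"grip":6},{"translation":[4.2,-10.4,0.9],"twist":0,"grip":6},{"translation":[5.7,-13.8,1.2],"twist":0,"grip":6},{"translation":[7.1,-17.2,1.6],"twist":0,"grip":6}])

```text
t: 1.35
tcp_pos: [0.4189, -0.0526, 0.2003]
eef_rot: [3.138, 0.139, 0.001]
force: [0.6, -0.7, -0.0]
gripper_width: 0.0595
grasp_force: 0.0
```

Run:
```python
from h import *
go(-.235,-.2,.024,0)
```

```text
t 1.35 at [-237.3 -200.4] 200.3 yaw 0.18 F [ 0.6 -0.7 -0. ] -> shift [ 0.22 -0.05 17.63] twist 0.2
corner X,Y in tool axes [[1.0, 0.003], [0.003, -1.0], [0.001, -0.0]]
```

>>> apply_moves(moves=[{"translation":[0,0,4],"twist":0.2,"grip":6},{"translation":[0,0,8],"twist":0.2,"grip":6},{"translation":[0,0,12],"twist":0.2,"grip":6},{"translation":[0,0,15.5],"twist":0.2,"grip":6},{"translation":[0,0,17.6],"twist":0.2,"grip":6}])

```text
t: 1.77
tcp_pos: [0.4161, -0.0541, 0.0211]
eef_rot: [-3.138, -0.134, 0.008]
force: [0.7, 0.7, 0.0]
gripper_width: 0.0601
grasp_force: 0.0
```

>>> apply_moves(moves=[{"translation":[0.4,0,0],"twist":0,"grip":6},{"translation":[0.8,0,0],"twist":0,"grip":6},{"translation":[1.2,0,0],"twist":0,"grip":6},{"translation":[1.6,0,0],"twist":0,"grip":6},{"translation":[2.0,0,0],"twist":0,"grip":6}])

```text
t: 2.18
tcp_pos: [0.4394, -0.0533, 0.0257]
eef_rot: [3.138, 0.131, 0.001]
force: [-4.3, -1.0, 2.3]
gripper_width: 0.0599
grasp_force: 0.0
```

Run:
```python
from h import *
go(-.125,-.2,.024,0)
im=read_camera("top");cv2.imwrite("pics/top1.png",im[:,:,::-1])
cv2.imwrite("pics/crop1.png",cv2.resize(im[165:305,165:330,::-1],None,fx=4,fy=4,interpolation=cv2.INTER_CUBIC))
```

```text
t 2.18 at [-216.9 -202.8] 25.7 yaw -0.1 F [-4.3 -1.   2.3] -> shift [ 9.19 -0.29  0.17] twist -0.1
corner X,Y in tool axes [[1.0, -0.002], [-0.002, -1.0], [0.0, -0.001]]
```

View pics/crop1.png

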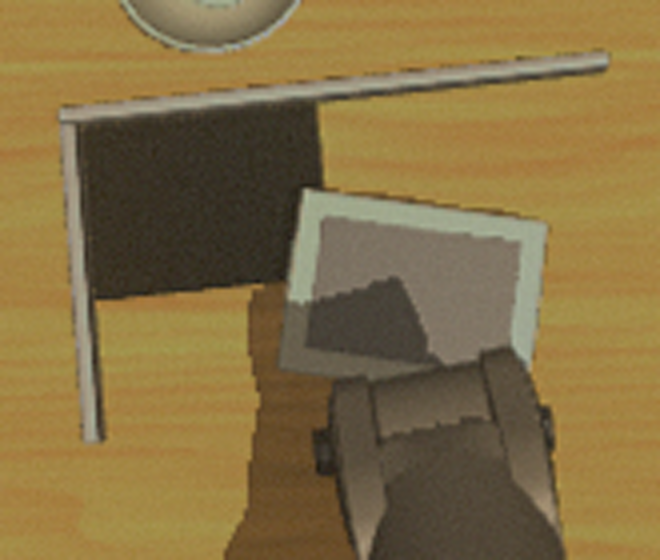

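The picture shows the gripper just touching the box's near face on its right side; force is 4 N. I'll keep pushing slowly in +X.

>>> apply_moves(moves=[{"translation":[0.4,0,0],"twist":0,"grip":6},{"translation":[0.9,0,0],"twist":0,"grip":6},{"translation":[1.4,0,0],"twist":0,"grip":6},{"translation":[1.9,0,0.1],"twist":0,"grip":6},{"translation":[2.4,0,0.1],"twist":0,"grip":6}])

```text
t: 2.65
tcp_pos: [0.463, -0.0507, 0.0232]
eef_rot: [3.139, 0.133, -0.0]
force: [-3.4, -1.3, -0.0]
gripper_width: 0.0602
grasp_force: 0.0
```

>>> apply_moves(moves=[{"translation":[0.5,0,0],"twist":0,"grip":6},{"translation":[1,0,0],"twist":0,"grip":6},{"translation":[1.5,0,0],"twist":0,"grip":6},{"translation":[2,0,0],"twist":0,"grip":6},{"translation":[2.4,0,0],"twist":0,"grip":6}])

```text
t: 3.07
tcp_pos: [0.485, -0.0487, 0.023]
eef_rot: [3.138, 0.135, -0.007]
force: [-7.3, -1.1, 4.8]
gripper_width: 0.0602
grasp_force: 0.0
```

Run:
```python
from h import *
go(-.125,-.2,.024,0)
im=read_camera("top");cv2.imwrite("pics/top2.png",im[:,:,::-1])
cv2.imwrite("pics/crop2.png",cv2.resize(im[165:305,165:330,::-1],None,fx=4,fy=4,interpolation=cv2.INTER_CUBIC))
```

```text
t 3.07 at [-171.1 -202.1] 23.0 yaw 0.03 F [-7.3 -1.1  4.8] -> shift [ 4.61 -0.21 -0.12] twist 0.0
corner X,Y in tool axes [[1.0, 0.001], [0.001, -1.0], [-0.005, -0.0]]
```

View pics/crop2.png

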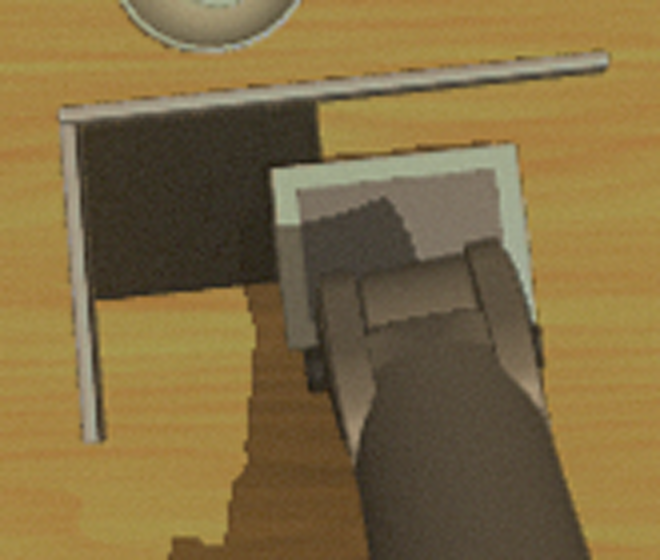

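The box is now aligned with the rails, with its lid far edge from about (272,170) to (518,145) in the crop. I'll continue to the back rail.

>>> apply_moves(moves=[{"translation":[0.5,0,0],"twist":0,"grip":6},{"translation":[1,0,0],"twist":0,"grip":6},{"translation":[1.5,0,0],"twist":0,"grip":6},{"translation":[2,0,0],"twist":0,"grip":6},{"translation":[2.3,0,0],"twist":0,"grip":6}])

```text
t: 3.53
tcp_pos: [0.5088, -0.0464, 0.0233]
eef_rot: [3.138, 0.135, -0.004]
force: [-8.8, -1.0, 7.0]
gripper_width: 0.0601
grasp_force: 0.0
```

Run:
```python
from h import *
go(-.125,-.2,.024,0)
im=read_camera("top")
m=measure(im)
# far and left lid edges in corner frame
mm=cv2.morphologyEx(m,cv2.MORPH_OPEN,np.ones((4,4),np.uint8));mm[:195]=0;mm[:,:220]=0
w=tocorner(ray("top",np.argwhere(mm)[:,::-1],.07))
for a in(-.25,-.22,-.19,-.16,-.14):
    q=w[abs(w[:,1]-a)<.006]; print(a,q[:,0].max() if len(q) else None)
print("ymax",w[:,1].max(),"ymin",w[:,1].min(),np.percentile(w[:,0],99.5))
```

```text
t 3.53 at [-147.2 -201.8] 23.3 yaw 0.06 F [-8.8 -1.   7. ] -> shift [ 2.22 -0.18 -0.08] twist 0.1
corner X,Y in tool axes [[1.0, 0.001], [0.001, -1.0], [-0.003, -0.0]]
-0.25 -0.03121542830775296
-0.22 -0.02791612757549975
-0.19 -0.02730231551362222
-0.16 -0.026688554395516113
-0.14 -0.02709032258781083
ymax -0.12461240933015498 ymin -0.2747260746516516 -0.026507227953007848
```

>>> apply_moves(moves=[{"translation":[0.5,0,0],"twist":0,"grip":6},{"translation":[1,0,0],"twist":0,"grip":6},{"translation":[1.5,0,0],"twist":0,"grip":6},{"translation":[1.9,0,0],"twist":0,"grip":6},{"translation":[2.1,0,0],"twist":0,"grip":6}])

```text
t: 4.0
tcp_pos: [0.5295, -0.0446, 0.0233]
eef_rot: [3.138, 0.135, -0.005]
force: [-10.2, -0.4, 8.6]
gripper_width: 0.06
grasp_force: 0.0
```

>>> apply_moves(moves=[{"translation":[0.1,0,0],"twist":0,"grip":6},{"translation":[0.2,0,0],"twist":0,"grip":6},{"translation":[0.3,0,0],"twist":0,"grip":6},{"translation":[0.4,0,0],"twist":0,"grip":6},{"translation":[0.5,0,0],"twist":0,"grip":6}])

```text
t: 4.42
tcp_pos: [0.5317, -0.0445, 0.0233]
eef_rot: [3.138, 0.135, -0.014]
force: [-16.0, -0.3, 15.8]
gripper_width: 0.0603
grasp_force: 0.0
```

Run:
```python
from h import *
go(-.12,-.2,.024,0)
im=read_camera("top")
m=measure(im)
mm=cv2.morphologyEx(m,cv2.MORPH_OPEN,np.ones((4,4),np.uint8));mm[:,:220]=0
w=tocorner(ray("top",np.argwhere(mm)[:,::-1],.07))
for a in(-.25,-.22,-.19,-.16,-.14):
    q=w[abs(w[:,1]-a)<.006]; print(a,q[:,0].max() if len(q) else None)
print("ymax",w[:,1].max(),"ymin",w[:,1].min())
```

```text
t 4.42 at [-124.2 -201.9] 23.3 yaw 0.04 F [-16.   -0.3  15.8] -> shift [ 0.42 -0.19 -0.08] twist 0.0
corner X,Y in tool axes [[1.0, 0.001], [0.001, -1.0], [-0.009, -0.001]]
-0.25 0.000531418715132196
-0.22 0.0006352536853573778
-0.19 -0.0001797007484341542
-0.16 0.00043537377170185093
-0.14 0.05268590339186207
ymax -0.09663293166303585 ymin -0.3343830617376129
```

The box is flush with the back rail, shown by the force rise and the image. Now I'll retreat and go round to the −y end.

>>> apply_moves(moves=[{"translation":[-0.5,0,0],"twist":0,"grip":6},{"translation":[-1.5,0,0],"twist":0,"grip":6},{"translation":[-3,0,0],"twist":0,"grip":6},{"translation":[-5,0,-2],"twist":0,"grip":6},{"translation":[-5,0,-6],"twist":0,"grip":4}])

```text
t: 4.88
tcp_pos: [0.4781, -0.0488, 0.0795]
eef_rot: [-3.138, -0.134, 0.021]
force: [-0.8, -0.7, 0.0]
gripper_width: 0.0491
grasp_force: 0.0
```

>>> apply_moves(moves=[{"translation":[0,0,-4],"twist":0,"grip":4},{"translation":[0,3,-6],"twist":0,"grip":4},{"translation":[0,6,-6],"twist":0,"grip":4},{"translation":[0,9,-6],"twist":0,"grip":4},{"translation":[0,13,-6],"twist":0,"grip":4}])

```text
t: 5.3
tcp_pos: [0.4983, -0.1775, 0.1447]
eef_rot: [3.138, 0.14, 0.007]
force: [1.0, 0.3, -0.0]
gripper_width: 0.0399
grasp_force: 0.0
```

Run:
```python
from h import *
print(np.round(read_state()['joints'],2))
go(-.058,-.335,.14,90)
m=measure(read_camera("top"));mm=cv2.morphologyEx(m,cv2.MORPH_OPEN,np.ones((4,4),np.uint8));mm[:,:220]=0;mm[205:207]*=1
w=tocorner(ray("top",np.argwhere(mm)[:,::-1],.07));w=w[(w[:,0]<0.003)&(w[:,1]>-.3)&(w[:,1]<-.1)]
r=cv2.minAreaRect((w*1000).astype(np.float32));print(r)
```

```text
[ 0.52  0.3  -0.3   1.93  0.11  0.92 -1.32]
t 5.3 at [-168.8 -331.5] 144.7 yaw 0.25 F [ 1.   0.3 -0. ] -> shift [11.07  0.4   0.53] twist -89.8
corner X,Y in tool axes [[1.0, 0.004], [0.004, -1.0], [0.005, -0.001]]
((-56.0321044921875, -200.70127868652344), (198.502685546875, 113.79679107666016), 89.98074340820312)
```

>>> apply_moves(moves=[{"translation":[2,0,0],"twist":-7,"grip":4},{"translation":[4,0,0],"twist":-14,"grip":4},{"translation":[6,0,0],"twist":-21,"grip":4},{"translation":[8,0.2,0],"twist":-28,"grip":4},{"translation":[11,0.4,0],"twist":-35,"grip":4}])

```text
t: 5.77
tcp_pos: [0.6068, -0.1731, 0.1434]
eef_rot: [2.949, 1.079, 0.0]
force: [0.5, 0.1, -0.6]
gripper_width: 0.0399
grasp_force: 0.0
```

>>> apply_moves(moves=[{"translation":[0,0,0],"twist":-7,"grip":4},{"translation":[0,0,0],"twist":-14,"grip":4},{"translation":[0,0,0],"twist":-21,"grip":4},{"translation":[0,0,0],"twist":-28,"grip":4},{"translation":[0,0,0],"twist":-35,"grip":4}])

```text
t: 6.18
tcp_pos: [0.6075, -0.1725, 0.1434]
eef_rot: [2.487, 1.917, 0.003]
force: [0.3, 0.1, -0.9]
gripper_width: 0.0403
grasp_force: 0.0
```

>>> apply_moves(moves=[{"translation":[0,0,0],"twist":-7,"grip":4},{"translation":[0,0,0],"twist":-14,"grip":4},{"translation":[0,0,0],"twist":-19.8,"grip":4},{"translation":[0,0,0],"twist":-19.8,"grip":4},{"translation":[0,0,0],"twist":-19.8,"grip":4}])

```text
t: 6.6
tcp_pos: [0.6071, -0.1728, 0.1434]
eef_rot: [2.131, 2.307, 0.002]
force: [1.0, 0.2, 0.4]
gripper_width: 0.04
grasp_force: 0.0
```

Run:
```python
from h import *
print(np.round(read_state()['joints'],2))
go(-.058,-.335,.024,90)
```

```text
[ 0.66  0.52 -0.61  1.68  0.34  1.05  0.02]
t 6.6 at [ -60.1 -336.1] 143.4 yaw 89.65 F [1.  0.2 0.4] -> shift [ 0.11  0.19 11.94] twist -0.4
corner X,Y in tool axes [[0.006, 1.0], [1.0, -0.006], [0.001, 0.0]]
```

>>> apply_moves(moves=[{"translation":[0,0.2,3],"twist":-0.4,"grip":4},{"translation":[0,0.2,6],"twist":-0.4,"grip":4},{"translation":[0,0.2,9],"twist":-0.4,"grip":4},{"translation":[0,0.2,11.5],"twist":-0.4,"grip":4},{"translation":[0,0.2,11.9],"twist":-0.4,"grip":4}])

```text
t: 7.02
tcp_pos: [0.6052, -0.1722, 0.0197]
eef_rot: [-2.119, -2.311, 0.006]
force: [-0.8, 0.1, 0.1]
gripper_width: 0.04
grasp_force: 0.0
```

>>> apply_moves(moves=[{"translation":[1,0,0],"twist":0,"grip":4},{"translation":[2,0,0],"twist":0,"grip":4},{"translation":[3,0,0],"twist":0,"grip":4},{"translation":[4,0,0],"twist":0,"grip":4},{"translation":[4.6,0,0],"twist":0,"grip":4}])

```text
t: 7.43
tcp_pos: [0.6055, -0.1241, 0.0261]
eef_rot: [2.117, 2.319, 0.003]
force: [0.5, 0.5, -0.4]
gripper_width: 0.04
grasp_force: 0.0
```

>>> apply_moves(moves=[{"translation":[0.5,0,0],"twist":0,"grip":4},{"translation":[1,0,0],"twist":0,"grip":4},{"translation":[1.5,0,0],"twist":0,"grip":4},{"translation":[2,0,0],"twist":0,"grip":4},{"translation":[2.5,0,0],"twist":0,"grip":4}])

```text
t: 7.85
tcp_pos: [0.6035, -0.1064, 0.0257]
eef_rot: [2.121, 2.31, -0.004]
force: [1.1, -7.0, 3.1]
gripper_width: 0.0401
grasp_force: 0.0
```

Run:
```python
from h import *
go(-.058,-.161,.024,90)
im=read_camera("top")
cv2.imwrite("pics/crop3.png",cv2.resize(im[165:305,165:330,::-1],None,fx=4,fy=4,interpolation=cv2.INTER_CUBIC))
```

```text
t 7.85 at [ -57.9 -269.6] 25.7 yaw 90.0 F [ 1.1 -7.   3.1] -> shift [ 1.087e+01 -1.000e-02  1.000e-01] twist -0.0
corner X,Y in tool axes [[0.0, 1.0], [1.0, -0.0], [0.002, -0.006]]
```

View pics/crop3.png

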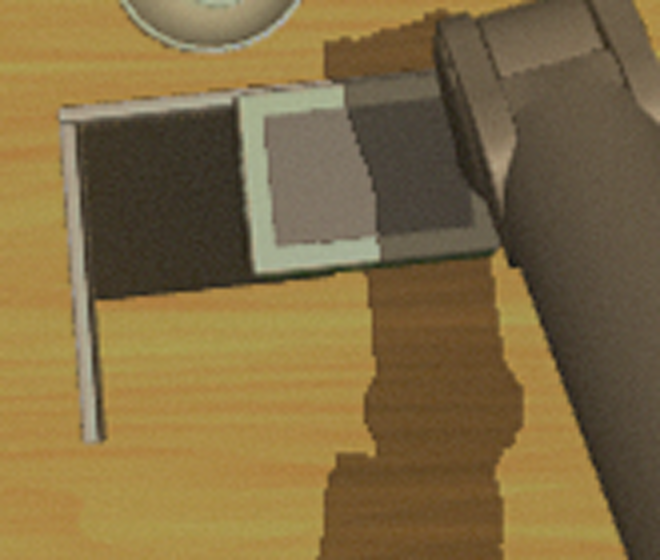

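The box stays flush with the back rail as it slides; its left lid edge runs from (238,97) to (255,272) in the crop. I'll continue.

>>> apply_moves(moves=[{"translation":[0.5,0,0],"twist":0,"grip":4},{"translation":[1,0,0],"twist":0,"grip":4},{"translation":[1.5,0,0],"twist":0,"grip":4},{"translation":[2,0,0],"twist":0,"grip":4},{"translation":[2.5,0,0],"twist":0,"grip":4}])

```text
t: 8.32
tcp_pos: [0.6014, -0.0813, 0.0257]
eef_rot: [2.121, 2.31, -0.003]
force: [1.2, -7.3, 4.5]
gripper_width: 0.0399
grasp_force: 0.0
```

>>> apply_moves(moves=[{"translation":[0.5,0,0],"twist":0,"grip":4},{"translation":[1,0,0],"twist":0,"grip":4},{"translation":[1.5,0,0],"twist":0,"grip":4},{"translation":[2,0,0],"twist":0,"grip":4},{"translation":[2.5,0,0],"twist":0,"grip":4}])

```text
t: 8.73
tcp_pos: [0.5993, -0.0564, 0.0256]
eef_rot: [2.121, 2.31, -0.003]
force: [-0.0, -7.9, 3.9]
gripper_width: 0.0401
grasp_force: 0.0
```

>>> apply_moves(moves=[{"translation":[0.5,0,0],"twist":0,"grip":4},{"translation":[1,0,0],"twist":0,"grip":4},{"translation":[1.5,0,0],"twist":0,"grip":4},{"translation":[2,0,0],"twist":0,"grip":4},{"translation":[2.5,0,0],"twist":0,"grip":4}])

```text
t: 9.15
tcp_pos: [0.5971, -0.0316, 0.0256]
eef_rot: [2.121, 2.31, -0.004]
force: [0.4, -9.2, 5.2]
gripper_width: 0.0399
grasp_force: 0.0
```

Run:
```python
from h import *
go(-.058,-.161,.024,90)
m=measure(read_camera("top"));m=cv2.morphologyEx(m,cv2.MORPH_OPEN,np.ones((4,4),np.uint8))
w=tocorner(ray("top",np.argwhere(m)[:,::-1],.07))
for a in(-.02,-.04,-.06,-.08,-.1):
    q=w[abs(w[:,0]-a)<.004]; print(a,q[:,1].max() if len(q) else None)
for a in(-.05,-.06,-.08,-.1,-.12):
    q=w[abs(w[:,1]-a)<.004]; print(a,q[:,0].max() if len(q) else None,q[:,0].min() if len(q) else None)
```

```text
t 9.15 at [ -58.  -194.5] 25.6 yaw 89.99 F [ 0.4 -9.2  5.2] -> shift [ 3.35 -0.    0.14] twist -0.0
corner X,Y in tool axes [[0.0, 1.0], [1.0, -0.0], [0.002, -0.006]]
-0.02 -0.000447057556507384
-0.04 -0.001389982004470641
-0.06 0.00025375579768418307
-0.08 -0.0006854636592902026
-0.1 0.00040340379373051983
-0.05 0.06175731559461962 -0.11270972566630634
-0.06 0.06071972439020647 -0.11158040996711337
-0.08 0.05864520694274561 -0.11307064551887631
-0.1 0.056571575637035715 -0.11318326623992701
-0.12 0.054498829905417476 -0.11279913376929222
```

>>> apply_moves(moves=[{"translation":[0.5,0,0],"twist":0,"grip":4},{"translation":[1,0,0],"twist":0,"grip":4},{"translation":[1.5,0,0],"twist":0,"grip":4},{"translation":[2,0,0],"twist":0,"grip":4},{"translation":[2.4,0,0],"twist":0,"grip":4}])

```text
t: 9.62
tcp_pos: [0.5949, -0.0072, 0.0254]
eef_rot: [2.121, 2.31, -0.004]
force: [1.5, -8.0, 5.1]
gripper_width: 0.0395
grasp_force: 0.0
```

>>> apply_moves(moves=[{"translation":[0.1,0,0],"twist":0,"grip":4},{"translation":[0.2,0,0],"twist":0,"grip":4},{"translation":[0.3,0,0],"twist":0,"grip":4},{"translation":[0.4,0,0],"twist":0,"grip":4},{"translation":[0.5,0,0],"twist":0,"grip":4}])

```text
t: 10.03
tcp_pos: [0.5944, -0.0029, 0.0255]
eef_rot: [2.121, 2.31, -0.004]
force: [0.1, -7.7, 4.5]
gripper_width: 0.0398
grasp_force: 0.0
```

Run:
```python
from h import *
go(-.058,-.161,.024,90)
im=read_camera("top")
cv2.imwrite("pics/crop4.png",cv2.resize(im[165:305,165:330,::-1],None,fx=4,fy=4,interpolation=cv2.INTER_CUBIC))
```

```text
t 10.03 at [ -58.2 -165.7] 25.5 yaw 90.0 F [ 0.1 -7.7  4.5] -> shift [0.47 0.02 0.14] twist -0.0
corner X,Y in tool axes [[0.0, 1.0], [1.0, -0.0], [0.002, -0.006]]
```

View pics/crop4.png

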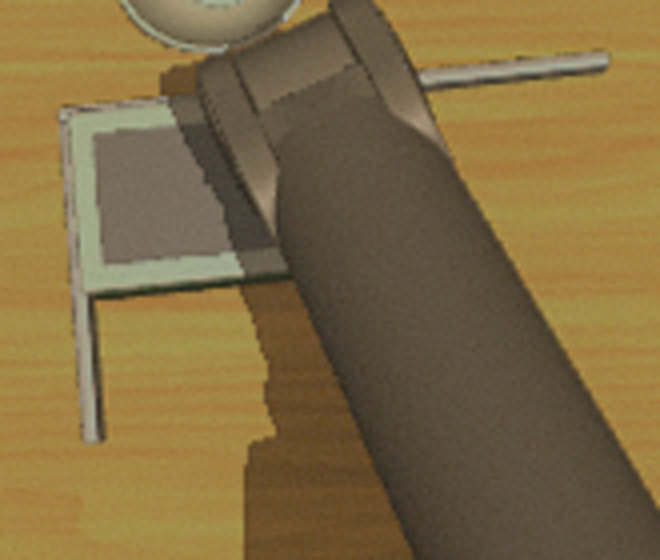

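The box is nearly against the side rail, with its left lid edge at about x 70–85 in the crop, and the force is unchanged. I'll creep on until the force rises.

>>> apply_moves(moves=[{"translation":[0.1,0,0],"twist":0,"grip":4},{"translation":[0.2,0,0],"twist":0,"grip":4},{"translation":[0.3,0,0],"twist":0,"grip":4},{"translation":[0.4,0,0],"twist":0,"grip":4},{"translation":[0.4,0,0],"twist":0,"grip":4}])

```text
t: 10.5
tcp_pos: [0.5942, -0.0005, 0.0254]
eef_rot: [2.121, 2.309, -0.007]
force: [0.4, -10.9, 5.6]
gripper_width: 0.0398
grasp_force: 0.0
```

>>> apply_moves(moves=[{"translation":[0.1,0,0],"twist":0,"grip":4},{"translation":[0.2,0,0],"twist":0,"grip":4},{"translation":[0.3,0,0],"twist":0,"grip":4},{"translation":[0.3,0,0],"twist":0,"grip":4},{"translation":[0.3,0,0],"twist":0,"grip":4}])

```text
t: 10.92
tcp_pos: [0.5942, -0.0005, 0.0255]
eef_rot: [2.12, 2.306, -0.011]
force: [1.3, -14.9, 7.1]
gripper_width: 0.04
grasp_force: 0.0
```

Run:
```python
from h import *
go(-.058,-.161,.024,90)
```

```text
t 10.92 at [ -58.2 -163.4] 25.5 yaw 89.92 F [  1.3 -14.9   7.1] -> shift [0.24 0.02 0.15] twist -0.1
corner X,Y in tool axes [[0.001, 1.0], [1.0, -0.001], [0.001, -0.012]]
```

The push has stalled against the side rail, so that end is flush. I'll back off and look at the whole box.

>>> apply_moves(moves=[{"translation":[-0.5,0,0],"twist":0,"grip":4},{"translation":[-1.5,0,0],"twist":0,"grip":4},{"translation":[-3.5,0,0],"twist":0,"grip":4},{"translation":[-6.5,0,-2],"twist":0,"grip":4},{"translation":[-9.5,0,-5],"twist":0,"grip":4}])

```text
t: 11.33
tcp_pos: [0.598, -0.0849, 0.0715]
eef_rot: [-2.113, -2.316, 0.004]
force: [0.4, -0.8, 0.6]
gripper_width: 0.04
grasp_force: 0.0
```

>>> apply_moves(moves=[{"translation":[-1,-2,-4],"twist":7,"grip":6},{"translation":[-2,-5,-6],"twist":14,"grip":6},{"translation":[-3,-8,-6],"twist":21,"grip":6},{"translation":[-3,-11,-6],"twist":28,"grip":6},{"translation":[-3,-12,-6],"twist":35,"grip":6}])

```text
t: 11.75
tcp_pos: [0.4791, -0.1272, 0.1334]
eef_rot: [-2.726, -1.56, 0.007]
force: [-1.2, 1.0, -0.9]
gripper_width: 0.0601
grasp_force: 0.0
```

Run:
```python
from h import *
go(-.165,-.078,.13,0)
im=read_camera("top")
cv2.imwrite("pics/crop5.png",cv2.resize(im[120:270,95:265,::-1],None,fx=4,fy=4,interpolation=cv2.INTER_CUBIC))
```

```text
t 11.75 at [-183.7 -279.8] 133.4 yaw 54.68 F [-1.2  1.  -0.9] -> shift [ 17.55 -10.14   0.32] twist 54.7
corner X,Y in tool axes [[0.578, 0.816], [0.816, -0.578], [-0.004, -0.001]]
```

View pics/crop5.png

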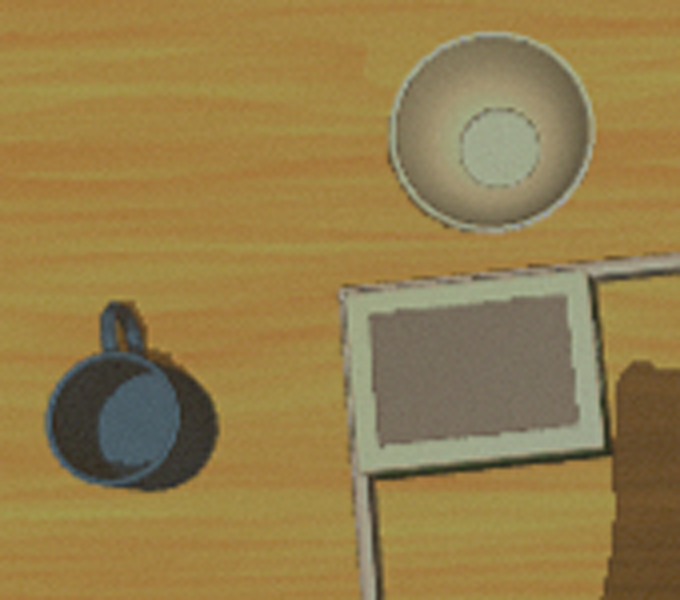

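The box sits against both rails, with its lid corners at (345,290), (590,272), (608,452) and (362,474) in the crop, and the mug and bowl are unmoved. I'll make one last +X nudge to confirm the back seat.

>>> apply_moves(moves=[{"translation":[2.2,-1.3,0],"twist":7,"grip":6},{"translation":[4.4,-2.6,0],"twist":14,"grip":6},{"translation":[6.6,-3.9,0],"twist":21,"grip":6},{"translation":[8.8,-5.1,0],"twist":28,"grip":6},{"translation":[11,-7,0],"twist":35,"grip":6}])

```text
t: 12.22
tcp_pos: [0.4795, 0.0059, 0.1339]
eef_rot: [-3.067, -0.676, -0.003]
force: [0.7, 0.4, 0.5]
gripper_width: 0.0601
grasp_force: 0.0
```

Run:
```python
from h import *
go(-.165,-.078,.13,0)
```

```text
t 12.22 at [-172.  -147.2] 133.9 yaw 19.96 F [0.7 0.4 0.5] -> shift [ 3.02 -6.27  0.4 ] twist 20.0
corner X,Y in tool axes [[0.94, 0.341], [0.341, -0.94], [0.002, 0.001]]
```

>>> apply_moves(moves=[{"translation":[1,-2,0],"twist":6.7,"grip":6},{"translation":[2,-4.2,0],"twist":13.4,"grip":6},{"translation":[3,-6.3,0],"twist":20,"grip":6},{"translation":[3,-6.3,1],"twist":20,"grip":6},{"translation":[3,-6.3,3],"twist":20,"grip":6}])

```text
t: 12.63
tcp_pos: [0.481, 0.0773, 0.1053]
eef_rot: [-3.136, -0.151, -0.01]
force: [-0.2, -0.9, 0.1]
gripper_width: 0.0603
grasp_force: 0.0
```

Run:
```python
from h import *
go(-.165,-.078,.026,0)
```

```text
t 12.63 at [-164.4  -76.2] 105.3 yaw 0.62 F [-0.2 -0.9  0.1] -> shift [-0.12  0.19  7.93] twist 0.6
corner X,Y in tool axes [[1.0, 0.011], [0.011, -1.0], [0.006, 0.001]]
```

>>> apply_moves(moves=[{"translation":[0,0.1,3],"twist":0.6,"grip":6},{"translation":[0,0.1,6],"twist":0.6,"grip":6},{"translation":[0,0.1,7.8],"twist":0.6,"grip":6},{"translation":[0.8,0.1,7.8],"twist":0.6,"grip":6},{"translation":[1.8,0.1,7.8],"twist":0.6,"grip":6}])

```text
t: 13.05
tcp_pos: [0.4962, 0.0748, 0.0249]
eef_rot: [-3.139, -0.126, 0.004]
force: [0.4, -0.2, 0.7]
gripper_width: 0.0604
grasp_force: 0.0
```

>>> apply_moves(moves=[{"translation":[0.6,0,0],"twist":0,"grip":6},{"translation":[1.1,0,0],"twist":0,"grip":6},{"translation":[1.5,0,0],"twist":0,"grip":6},{"translation":[1.8,0,0],"twist":0,"grip":6},{"translation":[2,0,0],"twist":0,"grip":6}])

```text
t: 13.47
tcp_pos: [0.5176, 0.0762, 0.0265]
eef_rot: [-3.139, -0.122, -0.002]
force: [-0.2, 0.1, 0.3]
gripper_width: 0.0602
grasp_force: 0.0
```

Run:
```python
from h import *
go(-.121,-.078,.026,0)
```

```text
t 13.47 at [-128.   -80.4] 26.5 yaw -0.42 F [-0.2  0.1  0.3] -> shift [ 0.7  -0.25  0.05] twist -0.4
corner X,Y in tool axes [[1.0, -0.007], [-0.007, -1.0], [0.001, -0.0]]
```

>>> apply_moves(moves=[{"translation":[0.2,0,0],"twist":-0.4,"grip":6},{"translation":[0.3,0,0],"twist":-0.4,"grip":6},{"translation":[0.4,0,0],"twist":-0.4,"grip":6},{"translation":[0.5,0,0],"twist":-0.4,"grip":6},{"translation":[0.5,0,0],"twist":-0.4,"grip":6}])

```text
t: 13.88
tcp_pos: [0.5213, 0.0765, 0.0257]
eef_rot: [3.138, 0.133, -0.001]
force: [-0.1, -0.2, 0.3]
gripper_width: 0.0601
grasp_force: 0.0
```

>>> apply_moves(moves=[{"translation":[0.1,0,0],"twist":0,"grip":6},{"translation":[0.2,0,0],"twist":0,"grip":6},{"translation":[0.3,0,0],"twist":0,"grip":6},{"translation":[0.3,0,0],"twist":0,"grip":6},{"translation":[0.3,0,0],"twist":0,"grip":6}])

```text
t: 14.3
tcp_pos: [0.5216, 0.0763, 0.0249]
eef_rot: [3.137, 0.134, -0.009]
force: [-5.5, -0.5, 3.1]
gripper_width: 0.0599
grasp_force: 0.0
```

Run:
```python
from h import *
go(-.121,-.078,.026,0)
```

```text
t 14.3 at [-124.   -80.6] 24.9 yaw -0.0 F [-5.5 -0.5  3.1] -> shift [ 0.3  -0.26 -0.11] twist -0.0
corner X,Y in tool axes [[1.0, -0.0], [-0.0, -1.0], [-0.006, -0.001]]
```

>>> apply_moves(moves=[{"translation":[0.1,0,0],"twist":0,"grip":6},{"translation":[0.2,0,0],"twist":0,"grip":6},{"translation":[0.3,0,0],"twist":0,"grip":6},{"translation":[0.4,0,0],"twist":0,"grip":6},{"translation":[0.4,0,0],"twist":0,"grip":6}])

```text
t: 14.72
tcp_pos: [0.5214, 0.0761, 0.024]
eef_rot: [3.135, 0.133, -0.023]
force: [-14.6, -0.5, 6.4]
gripper_width: 0.0597
grasp_force: 0.0
```

>>> apply_moves(moves=[{"translation":[-0.5,0,0],"twist":0,"grip":6},{"translation":[-1.5,0,0],"twist":0,"grip":6},{"translation":[-3,0,0],"twist":0,"grip":6},{"translation":[-5,0,-2],"twist":0,"grip":6},{"translation":[-6,0,-6],"twist":0,"grip":6}])

```text
t: 15.13
tcp_pos: [0.4631, 0.0709, 0.0826]
eef_rot: [3.137, 0.134, -0.017]
force: [0.6, -0.6, 0.7]
gripper_width: 0.0601
grasp_force: 0.0
```

>>> apply_moves(moves=[{"translation":[0,0,-4],"twist":0,"grip":6},{"translation":[0,3,-7],"twist":0,"grip":6},{"translation":[0,7,-7],"twist":0,"grip":6},{"translation":[0,11,-7],"twist":0,"grip":6},{"translation":[0,15,-7],"twist":0,"grip":6}])

```text
t: 15.55
tcp_pos: [0.4824, -0.0791, 0.1574]
eef_rot: [3.137, 0.135, 0.007]
force: [1.6, 0.2, 0.4]
gripper_width: 0.0602
grasp_force: 0.0
```

Run:
```python
from h import *
go(-.121,-.078,.026,0)
im=read_camera("top")
cv2.imwrite("pics/crop6.png",cv2.resize(im[120:280,95:415,::-1],None,fx=2.5,fy=2.5,interpolation=cv2.INTER_CUBIC))
```

```text
t 15.55 at [-176.3 -232.2] 157.4 yaw 0.06 F [1.6 0.2 0.4] -> shift [  5.49 -15.44  13.13] twist 0.1
corner X,Y in tool axes [[1.0, 0.001], [0.001, -1.0], [0.004, -0.002]]
```

View pics/crop6.png

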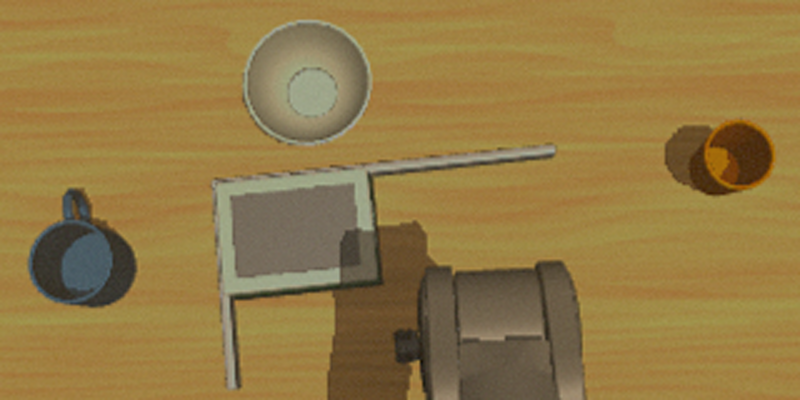

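The box is seated in the corner, with its lid from (216,185) to (380,285) in the crop. The mug, bowl and tumbler are unmoved, and the arm is clear of everything.

```bash
python3 -c "
from bench import *
print(job_done())"
```

```text
the job is handed in; nothing more can be done
None
```

The food box sits in the corner, against both rails by push force and top-camera view, with the mug, tumbler and bowl visibly unmoved and the arm clear; job handed in at about 15.6 s, verdict not shown.

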